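# Open the dosing pump's service flap with the panel key

## Task

Open the service flap of the dosing pump: take the panel key from its stand and, with its blade in the slot, turn each of the two captive screws on top of the pump to its stop, so that its tongue swings outward clear of the flap; use the key, never the fingers, on the screws. Then pull the flap by its tab fully down to its stop, and leave the key standing in its stand again. Do not disturb the bottle, the tape roll or the timer.

Things in the scene. Friction and masses are not known exactly. Their poses are not given: they have to be found in the camera images.
- pump: dosing pump, fixed grey case, 120 deep (x), 220 wide (y), 100 high (mm), open in front behind the flap. Origin: centre of its underside on the bench; x from front to back, y to its left, z up. Screws on top at x = -8, y = +60 (left) and -60 (right). The flap's hinge line runs along y at x = -63.5, z = 14
- left_slot (a point): left screw's steel head (+y side), 44 mm disc; straight slot along its x axis, open at both ends, 10 wide, 12 deep, flared to 15 at the mouth. Origin on the axis at the slot's floor, 119 above the bench; head top at z = +12. Below, a flat tongue 14 wide reaches 42 from the axis along -x, its toe hooked before a lip of the flap while locked. Frame turns with the screw, z up
- right_slot (a point): head of the right screw (-y side), the same as the left, mirrored in its sense of turning
- left_screw (a joint): turn of the left screw, rad: 0 locked (tongue to the pump's front, hooked over the flap's lip), 1.35 its stop (tongue outward, to the pump's left). Growing is clockwise seen from above. The tongue holds the flap shut until about 0.5. Friction 0.08 N m; stays where it is left
- right_screw (a joint): turn of the right screw, rad: 0 locked, 1.35 its stop (tongue outward, to the pump's right). Growing is anticlockwise seen from above. As the left one otherwise
- flap (a joint): flap over the pump's front, hinged along its lower edge: 0 shut (upright), 1.5 fully down (its stop), lying out towards the robot. Plate 5 thick, 216 wide, 2 to 86 from the hinge line. Stiff hinge (0.14 N m): it stays where it is left and has to be drawn down all the way
- tab_top (a point): middle of the top edge of the flap's pull tab, 123 from the hinge line. Tab: steel plate 60 wide, 6 thick, in the flap's plane with a 10 mm round bead on its top edge; 37 above the pump's top when shut. Behind it the pump top is free between the screw heads (76 wide). Site's z points from hinge to tab edge, x is the inner face's normal, y along the hinge
- key: panel key, 114 long, 0.15 kg, upright in its stand, blade down. Origin: middle of the blade's tip; z up along the shank. Blade 28 wide (x), 6 thick (y), 20 long, thinned to 4 at the last 2; shank 16 in diameter to z = 50; collar 56 in diameter, z = 50 to 56; black handle 36 (x) by 22 (y), z = 56 to 114
- key_stand: fixed aluminium stand, 80 x 80 deck at a height of 60 with a hole 34 in diameter with a chamfered rim, open underneath. Origin under the hole's centre on the bench. The key hangs in the hole with its collar on the deck, blade tip 10 above the bench
- bottle: white plastic sample bottle, 69 (x) by 81 (y) and 143 high, with a label and a white cap, loose; origin at the centre of its underside. Bystander
- tape_roll: brown tape roll lying flat, 66 in diameter and 25 high, loose; origin at the centre of its underside. Bystander
- timer: round white and black wind-up timer, 64 in diameter and 39 high, loose; origin at the centre of its underside. Bystander
There are look-alikes about, which are no part of the job. What is shaped like the key but orange or red is not meant.

How it is judged:
By the outcome, as a careful person would: the job done as asked, in the order asked, and still so for the second after the job is handed in, with the robot touching nothing.
It also fails if it takes over 67 s, if anything falls off the work surface, if the arm or the gripper's body presses on something with over 40 N, if the wrist force passes 120 N, or if a joint passes its speed limit or range.

## Robot

A 7-joint arm with a two-finger parallel gripper is mounted at the origin on a cart in front of the work surface, level with it; the furniture and walls round the work are solid. World frame = base frame: x ahead of the robot, y to its left, z up, the work surface at z = 0. Lengths are in m, angles in rad, forces in N, time in s.
With the tool pointing down it reaches from about 0.425 to 0.95 m from the base axis. Payload 4.7 kg.
Tool frame: the origin (TCP) lies on the mounting face of the last link; the fingertips stand 173 mm ahead of it and the grasp point (between the pads) lies 155 mm ahead of it; z points along the fingers, y is the line along which they close (so a half turn about z gives the same grasp; the last joint's range is limited). The gripper opens to 85 mm and grips with 20 to 120 N. Pads are 22 mm wide; open, the fingers measure 114 mm over their backs; the gripper's body (76 mm by 85 mm) begins 54 mm behind the grasp point. The pads swing forward as they close: fully open they stand 13 mm farther back than shut.
Start: joints at [1.229, 0.469, -0.049, 1.532, 0.024, 1.141, -0.082], TCP at [0.208, -0.642, 0.405] pointing down, gripper open.
Joint ranges: [-2.59, 2.59], [-0.33, 1.99], [-1.39, 1.29], [0.1, 2.45], [-1.04, 4.18], [0.21, 1.99], [-2.66, 2.66]. Speed limits (rad/s): [2.57, 2.57, 3.14, 3.14, 3.14, 3.14, 3.14].

## Interface

Orientations are given as a unit quaternion [w, x, y, z].
In Python, from cell import bot, viewer gives the robot as it stands.
- The arm moves only by the tool apply_moves, never from a script. Its argument "rows" is one flat list of numbers, 7 for each row, row after row: the turn, a rotation vector about the tool's x, y, z in rad, then the shift along the tool's x, y, z in m, then the opening, from 0 (shut) to 1 (fully open). A call has 1 to 20 rows; each row shifts and turns the commanded pose from where the row before left it, along the tool's axes as they then stand; what a row does not reach is not made up. A row lasts 1/12 s, in which the tool goes at most 41.7 mm and 7.16 degrees, less where a joint would pass 70% of its speed; a pose out of reach is approached as far as the arm can. A call is refused whole if a number of a shift passes 0.0417 or a number of a turn 0.125, either way. A call with a gripper value outside its range is refused whole. The fingers move at their own pace and stop on an object; "newtons" is the grip in N (left out, the last holds). Time passes only in rows, so rows that do not move let the fingers close. It gives the time, the measured TCP pose, the force, the opening and the grip force at its end, in the units of the state.
- bot.get_obs(): the state, without advancing time (a new reading comes with each control period).
- viewer.read_camera(name): name is "scene" or "top"; returns a dict with "image" (400x640x3 uint8, red, green, blue), "fx", "fy", "cx", "cy" (pixels), "R" (3x3) and "t" (3): a world point X has camera coordinates R X + t. Camera axes: x right, y down, z forward; pixel columns grow to the right and rows downward; lengths in m; the calibration is good to about 2 mm. A picture is of the moment at which its call begins. There is no depth.
- bot.job_done(): hands the job in; it is judged then, once.
The state is a dict: "time": time; "joints": joint angles; "joint_vel": joint speeds; "joint_torque": joint torques, N m; "position": TCP position; "orientation": TCP orientation; "ft_force": force on the tool from outside, world axes, zero at the start; "wrist_torque": the same for the moment, N m; "finger_gap": finger opening in m; "grasp_force": force on a finger pad.
Only numpy, scipy, OpenCV 4.12 (cv2) and the standard library are available. Lean on these libraries where they do the work, as an engineer would, in place of code of your own. Each camera call takes 0.05 s, during which the arm holds its last target. There are 200 camera calls.

## Working session

There is one attempt and no reset: what is moved stays moved. The work goes in short steps, Python scripts to look and compute and a tool call to move; the robot and the scene stay as the last step left them, time stands still between calls to the robot, and variables do not carry over. Pictures are saved under pics/ and viewed, at most 10 in all, crops included, and the job is handed in when it is done.

Besides the shell and the picture viewer there is one more tool, called after "Request:" as a command line: name --argument value ..., lists and objects as JSON in quotes. apply_moves: Moves the arm, as the interface text tells. Its arguments: {"type":"object","properties":{"rows":{"type":"array","items":{"type":"number"}},"newtons":{"type":"number"}},"required":["rows"]}

```bash
ls; mkdir -p pics; python3 - <<'E'
from cell import bot, viewer
import cv2,json
for n in("scene","top"):
    c=viewer.read_camera(n); cv2.imwrite(f"pics/{n}0.png",c["image"][:,:,::-1]); print(n,c["fx"],c["fy"],c["cx"],c["cy"],c["R"],c["t"])
print(bot.get_obs())
E
```

```text
pics
scene 429.74400837689257 429.74400837689257 321.9079503578884 203.25831978872714 [[-0.65102651 -0.75893441  0.01352925]
 [-0.54215075  0.45244332 -0.70807316]
 [ 0.53125987 -0.46830929 -0.70600946]] [0.33178211 0.35678081 0.89035643]
top 447.23258439209116 447.23258439209116 320.851475026621 201.15416786183263 [[ 0.02257807 -0.99972415 -0.00646994]
 [-0.98905866 -0.02139256 -0.14596342]
 [ 0.14578475  0.00969473 -0.98926883]] [-0.02177971  0.53869461  1.16936397]
{'time': 0.1, 'joints': array([ 1.22909021,  0.46935693, -0.04857162,  1.53355943,  0.0240652 ,
        1.14100593, -0.08232901]), 'joint_vel': array([-0.0005195 , -0.00046672,  0.00204224, -0.0036097 ,  0.00084811,
        0.00037368,  0.00158189]), 'joint_torque': array([ 9.43652558e-04, -5.11510777e+01, -4.70744935e-02, -2.38387960e+01,
        1.07159602e-02,  4.35921043e-03,  1.31782005e-05]), 'position': array([ 0.20766648, -0.64203322,  0.40377498]), 'orientation': array([-8.58931639e-04,  9.87796356e-01,  1.55748506e-01, -1.55490041e-04]), 'ft_force': array([ 0.30578421, -0.46806079,  0.1301653 ]), 'wrist_torque': array([ 0.03667296,  0.0438522 , -0.00717361]), 'grasp_force': 0.0, 'finger_gap': 0.08538971271054559}
```

View pics/scene0.png

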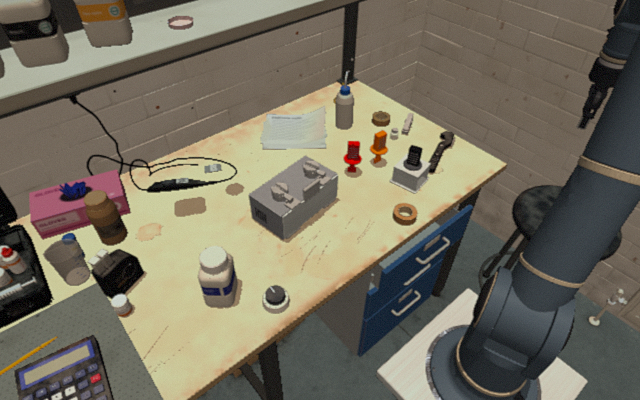

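View pics/top0.png

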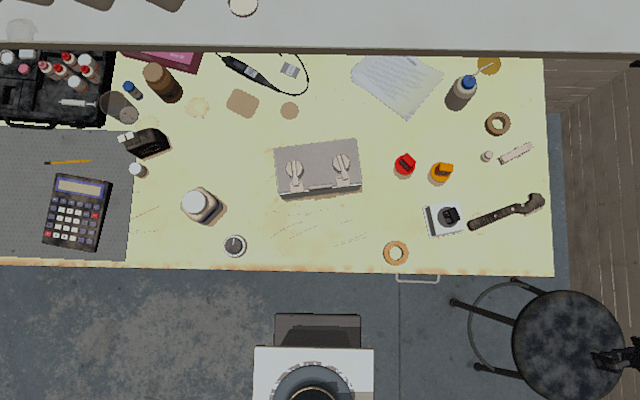

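The key could be any of three things: the black handle in the aluminium stand (top 448,214; scene 413,155), the red look-alike (top 404,163) or the orange one (top 441,172). The black one in the stand fits the description. I'll check it and the pump in one close crop.

```bash
python3 - <<'E'
import cv2,numpy as np
t=cv2.imread("pics/top0.png");s=cv2.imread("pics/scene0.png")
a=cv2.resize(t[130:210,265:371],(795,600),interpolation=cv2.INTER_CUBIC)
cv2.imwrite("pics/c1.png",a)
b=np.hstack([cv2.resize(t[190:250,410:470],(390,390),interpolation=cv2.INTER_CUBIC),cv2.resize(s[140:200,382:442],(390,390),interpolation=cv2.INTER_CUBIC)])
cv2.imwrite("pics/c2.png",b)
E
```

```text
(no output)
```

View pics/c1.png

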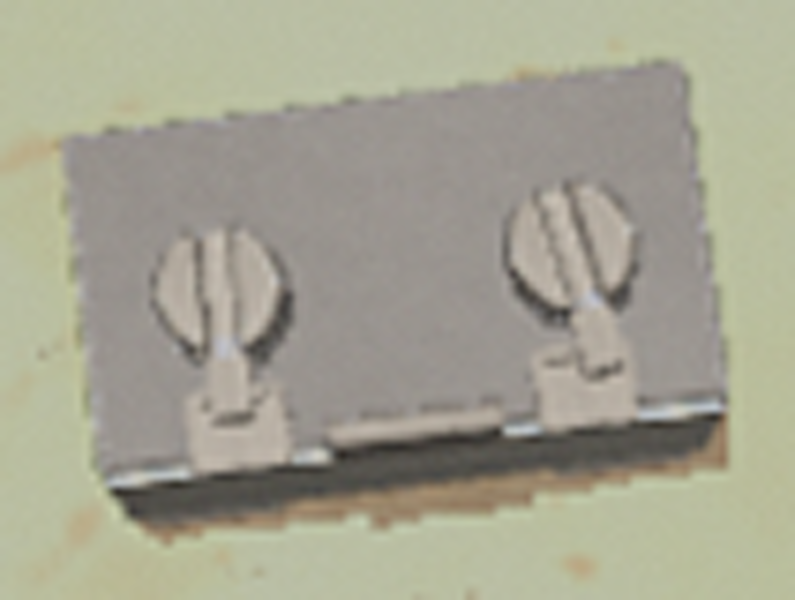

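View pics/c2.png

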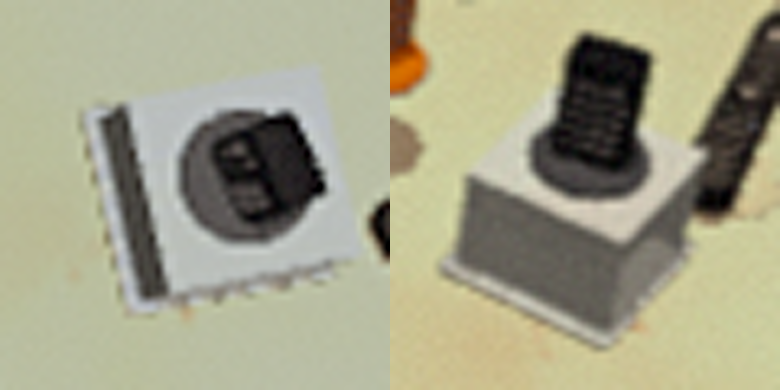

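Top crop: slot heads sit at about c1 (222,293) left and (571,246) right. The tongues hook over the lips at the front, and the tab edge runs along (330-503, 425). The second crop confirms a black handle with a grey collar in the aluminium stand, collar centre about c2 (247,177). I'll measure these next.

```bash
cat >h.py <<'E'
import numpy as np,cv2
from cell import bot,viewer
def ray(c,uv,z):
    d=c["R"].T@np.array([(uv[0]-c["cx"])/c["fx"],(uv[1]-c["cy"])/c["fy"],1.]); o=-c["R"].T@c["t"]
    return o+d*(z-o[2])/d[2]
def proj(c,X):
    p=c["R"]@np.asarray(X)+c["t"]; return np.array([c["fx"]*p[0]/p[2]+c["cx"],c["fy"]*p[1]/p[2]+c["cy"]])
def up(p,s,o): return ((p[0]+.5)/s-.5+o[0],(p[1]+.5)/s-.5+o[1])
E
python3 - <<'E'
from h import *
np.set_printoptions(precision=4,suppress=True)
c=viewer.read_camera("top");s=viewer.read_camera("scene")
print("cams",-c["R"].T@c["t"],-s["R"].T@s["t"])
P=lambda p,z:ray(c,up(p,7.5,(265,130)),z)
co=[P(p,.1) for p in((65,138),(685,62),(722,405),(103,480))]
for p in co:print("corner",p)
print([np.linalg.norm(co[i]-co[(i+1)%4]) for i in range(4)])
L=P((219,290),.131);R=P((571,244),.131);d=L-R
print("heads",L,R,np.linalg.norm(d),"yaw",np.degrees(np.arctan2(-d[0],d[1])))
for e in(((208,232),(222,345)),((545,190),(590,295))):
    a,b=P(e[0],.131),P(e[1],.131);print("slot yaw",np.degrees(np.arctan2(*(a-b)[1::-1])))
print("tab",P((330,428),.137),P((503,415),.137))
K=lambda p,z:ray(c,up(p,6.5,(410,190)),z)
print("collar",K((247,177),.066))
for p in((265,125),(295,112),(325,190),(270,215)):print("handle top",K(p,.124))
S=lambda p,z:ray(s,up((p[0]-390,p[1]),6.5,(382,140)),z)
print("collar scene",S((589,155),.066)); 
for p in((582,35),(650,50),(640,75),(568,58)):print("handle top sc",S(p,.124))
# steel-coloured pixels in the top crop: head circles, colour samples
im=c["image"]
for q in((219,290),(180,290),(400,250),(560,245)):
    u=up(q,7.5,(265,130));print(im[int(round(u[1])),int(round(u[0]))])
E
```

```text
cams [ 0.3628 -0.0216  1.2353] [-0.0636  0.5073  0.8767]
corner [0.6679 0.1171 0.1   ]
corner [ 0.6997 -0.0985  0.1   ]
corner [ 0.5782 -0.1125  0.1   ]
corner [0.5475 0.0995 0.1   ]
[np.float64(0.2179426808007482), np.float64(0.12233789455576194), np.float64(0.2142421006679889), np.float64(0.12171383905780384)]
heads [0.6081 0.0595 0.131 ] [ 0.6264 -0.0587  0.131 ] 0.11958013187493328 yaw 8.82471080246352
slot yaw 8.716048402910696
slot yaw 23.675300839255787
tab [0.5606 0.0206 0.137 ] [ 0.5662 -0.0368  0.137 ]
collar [ 0.5008 -0.3436  0.066 ]
handle top [ 0.5142 -0.3349  0.124 ]
handle top [ 0.5195 -0.3465  0.124 ]
handle top [ 0.4896 -0.3574  0.124 ]
handle top [ 0.4795 -0.3361  0.124 ]
collar scene [ 0.502  -0.3443  0.066 ]
handle top sc [ 0.5187 -0.3447  0.124 ]
handle top sc [ 0.4923 -0.3596  0.124 ]
handle top sc [ 0.4834 -0.3424  0.124 ]
handle top sc [ 0.5116 -0.3272  0.124 ]
[188 181 170]
[179 171 160]
[154 149 144]
[171 163 152]
```

```bash
cat >>h.py <<'E'
from scipy.spatial.transform import Rotation as Ro
def to(x,y,z,yaw):
    """turn about tool z (deg, rad) and, after it, shift in tool axes"""
    o=bot.get_obs(); p=o["position"]; R=Ro.from_quat(np.roll(o["orientation"],-1)).as_matrix()
    a=np.degrees(np.arctan2(R[1,0],R[0,0])); t=-((yaw-a+180)%360-180)
    T=Ro.from_euler("ZX",[yaw,180],degrees=True).as_matrix(); s=T.T@(np.array([x,y,z])-p)
    tilt=Ro.from_matrix(R.T@T).as_rotvec()
    print("t%.2f pos"%o["time"],p.round(4),"yaw %.1f"%a,"turn %.1f deg %.3f rad"%(t,np.radians(t)),"rv",tilt.round(3),"shift",s.round(4),"F",o["ft_force"].round(1),"M",o["wrist_torque"].round(2),"gap %.4f grip %.0f"%(o["finger_gap"],o["grasp_force"]),"j",o["joints"].round(2))
E
python3 - <<'E'
from h import *
to(.501,-.344,.403,25)
E
```

```text
t0.20 pos [ 0.2077 -0.6421  0.4041] yaw 17.9 turn -7.1 deg -0.123 rad rv [-0.001 -0.    -0.123] shift [ 0.3918 -0.1462  0.0011] F [-0.7 -0.3  0.8] M [-0.01  0.05  0.04] gap 0.0854 grip 0 j [ 1.23  0.47 -0.05  1.53  0.02  1.14 -0.08]
```

Request:
apply_moves --rows '[0,0,-0.123,0,0,0,1,0,0,0,0.028,-0.0104,0,1,0,0,0,0.028,-0.0104,0,1,0,0,0,0.028,-0.0104,0,1,0,0,0,0.028,-0.0104,0,1,0,0,0,0.028,-0.0104,0,1,0,0,0,0.028,-0.0104,0,1,0,0,0,0.028,-0.0104,0,1,0,0,0,0.028,-0.0104,0,1,0,0,0,0.028,-0.0104,0,1,0,0,0,0.028,-0.0104,0,1,0,0,0,0.028,-0.0104,0,1,0,0,0,0.028,-0.0104,0,1,0,0,0,0.028,-0.0104,0,1,0,0,0,0.028,-0.0104,0,1,0,0,0,0,0,0,1,0,0,0,0,0,0,1]'

```text
time: 1.62
position: [0.5031, -0.3427, 0.4045]
orientation: [-0.0, 0.976, 0.218, 0.0]
ft_force: [-0.2, -1.0, 0.1]
finger_gap: 0.0853
grasp_force: 0.0
```

```bash
python3 - <<'E'
from h import *
to(.501,-.344,.254,25)
c=viewer.read_camera("scene")["image"][90:210,330:490]
cv2.imwrite("pics/k.png",cv2.resize(c[:,:,::-1],None,fx=4,fy=4,interpolation=cv2.INTER_CUBIC))
E
```

```text
t1.62 pos [ 0.5031 -0.3427  0.4045] yaw 25.2 turn 0.2 deg 0.004 rad rv [-0.001 -0.     0.004] shift [-0.0025  0.0003  0.1505] F [-0.2 -1.   0.1] M [-0.04  0.05 -0.03] gap 0.0853 grip 0 j [ 0.69  0.37 -0.22  1.69  0.09  1.09 -0.68]
```

View pics/k.png

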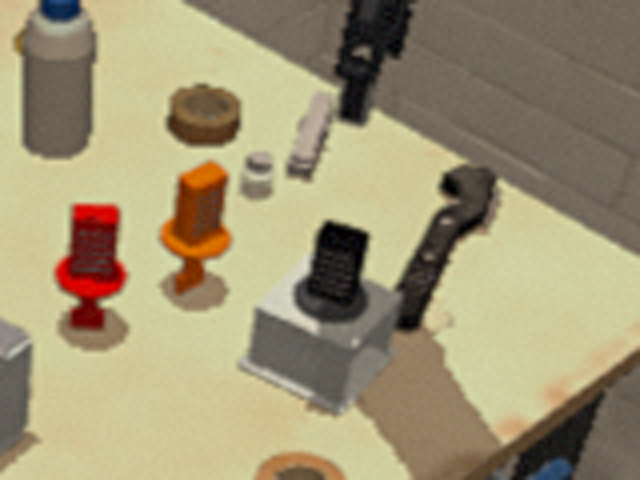

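The picture shows the gripper about 0.1 m over the black key, crop (370,60), with the key at (340,260). Nothing has been disturbed, so I'm descending and gripping.

Request:
apply_moves --rows '[0,0,0,-0.0025,0,0.018,1,0,0,0,0,0,0.022,1,0,0,0,0,0,0.022,1,0,0,0,0,0,0.022,1,0,0,0,0,0,0.022,1,0,0,0,0,0,0.022,1,0,0,0,0,0,0.015,1,0,0,0,0,0,0.0075,1,0,0,0,0,0,0,1,0,0,0,0,0,0,0,0,0,0,0,0,0,0,0,0,0,0,0,0,0,0,0,0,0,0,0,0,0,0,0,0,0,0,0,0,0,0,0,0,0,0,0,0,0,0,0,0,0,0,0,0,0,0,0,0,0,0,0,0,0,0,0]' --newtons 60

```text
time: 3.17
position: [0.4997, -0.346, 0.2552]
orientation: [0.001, 0.976, 0.216, 0.001]
ft_force: [-0.0, -0.1, 5.8]
finger_gap: 0.0214
grasp_force: 59.1
```

```bash
python3 - <<'E'
from h import *
to(.501,-.344,.414,25)
E
```

```text
t3.17 pos [ 0.4997 -0.346   0.2552] yaw 25.0 turn -0.0 deg -0.001 rad rv [ 0.001 -0.001 -0.001] shift [ 0.002  -0.0013 -0.1588] F [-0.  -0.1  5.8] M [ 0.09  0.14 -0.01] gap 0.0214 grip 59 j [ 0.68  0.53 -0.19  1.83  0.14  0.8  -0.72]
```

Request:
apply_moves --rows '[0,0,0,0,0,-0.01,0,0,0,0,0,0,-0.02,0,0,0,0,0,0,-0.02,0,0,0,0,0,0,-0.02,0,0,0,0,0,0,-0.03,0,0,0,0,0,0,-0.03,0,0,0,0,0,0,-0.03,0,0,0,0,0.0236,-0.0207,0,0,0,0,0,0.0236,-0.0207,0,0,0,0,0,0.0236,-0.0207,0,0,0,0,0,0.0236,-0.0207,0,0,0,0,0,0.0236,-0.0207,0,0,0,0,0,0.0236,-0.0207,0,0,0,0,0,0.0236,-0.0207,0,0,0,0,0,0.0236,-0.0207,0,0,0,0,0,0.0236,-0.0207,0,0,0,0,0,0.0236,-0.0207,0,0,0,0,0,0,0,0,0,0,0,0,0,0,0]'

```text
$.rows: bad value
```

```bash
python3 - <<'E'
from h import *
to(.6264,-.0587,.410,23.7)
c=viewer.read_camera("scene");o=bot.get_obs()
print(proj(c,o["position"]-[0,0,.245]),proj(c,o["position"]-[0,0,.195]),proj(c,(.6264,-.0587,.131)))
i=c["image"][100:250,230:390]
cv2.imwrite("pics/r.png",cv2.resize(i[:,:,::-1],None,fx=4,fy=4,interpolation=cv2.INTER_CUBIC))
E
```

```text
t3.17 pos [ 0.4997 -0.346   0.2552] yaw 25.0 turn 1.3 deg 0.022 rad rv [ 0.001 -0.001  0.022] shift [ 0.2315 -0.2122 -0.1548] F [-0.  -0.1  5.8] M [ 0.09  0.14 -0.01] gap 0.0214 grip 59 j [ 0.68  0.53 -0.19  1.83  0.14  0.8  -0.72]
[410.1723923 177.7120302] [412.84323388 165.07609157] [310.88768149 165.3584349 ]
```

View pics/r.png

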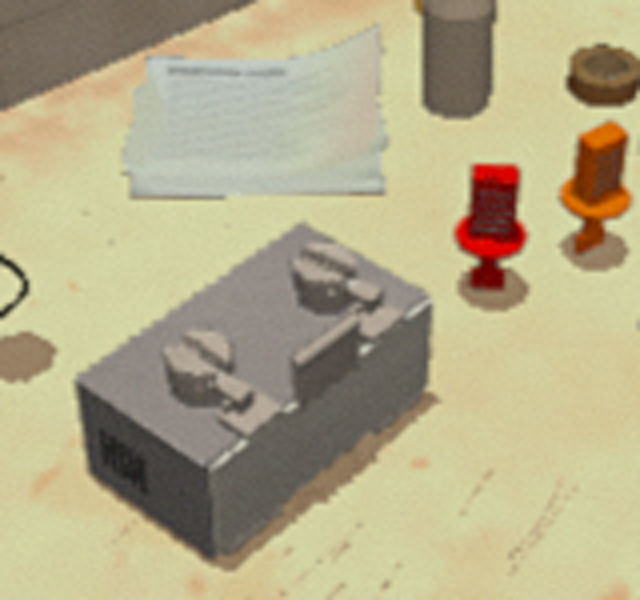

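The call was refused because of a malformed row, so the arm did not move. The picture shows the right head's top at crop (325,262), i.e. full (311,165.5), which agrees with the projected (310.9,165.4). Resending.

Request:
apply_moves --rows '[0,0,0,0,0,-0.01,0,0,0,0,0,0,-0.02,0,0,0,0,0,0,-0.02,0,0,0,0,0,0,-0.02,0,0,0,0,0,0,-0.03,0,0,0,0,0,0,-0.03,0,0,0,0,0,0,-0.03,0,0,0,0.022,0,0,0,0,0,0,0,0.0232,-0.0212,0,0,0,0,0,0.0232,-0.0212,0,0,0,0,0,0.0232,-0.0212,0,0,0,0,0,0.0232,-0.0212,0,0,0,0,0,0.0232,-0.0212,0,0,0,0,0,0.0232,-0.0212,0,0,0,0,0,0.0232,-0.0212,0,0,0,0,0,0.0232,-0.0212,0,0,0,0,0,0.0232,-0.0212,0,0,0,0,0,0.0232,-0.0212,0,0,0,0,0,0,0,0,0,0,0,0,0,0,0,0]'

```text
time: 4.88
position: [0.6266, -0.0555, 0.4132]
orientation: [-0.001, 0.978, 0.208, -0.001]
ft_force: [-0.4, -0.4, -1.4]
finger_gap: 0.0215
grasp_force: 58.4
```

```bash
python3 - <<'E'
from h import *
to(.6264,-.0587,.390,23.7)
c=viewer.read_camera("scene");o=bot.get_obs()
print(proj(c,o["position"]-[0,0,.245]),proj(c,o["position"]-[0,0,.195]),proj(c,(.6264,-.0587,.131)))
i=c["image"][100:220,250:390]
cv2.imwrite("pics/r2.png",cv2.resize(i[:,:,::-1],None,fx=5,fy=5,interpolation=cv2.INTER_CUBIC))
E
```

```text
t4.88 pos [ 0.6266 -0.0555  0.4132] yaw 24.0 turn 0.3 deg 0.005 rad rv [-0.002  0.001  0.005] shift [-0.0015  0.0029  0.0232] F [-0.4 -0.4 -1.4] M [-0.09 -0.01 -0.04] gap 0.0215 grip 58 j [ 0.26  0.41 -0.32  1.63  0.14  1.13 -1.25]
[310.58383725 154.63238838] [310.48435489 139.18553057] [310.88768149 165.3584349 ]
```

View pics/r2.png

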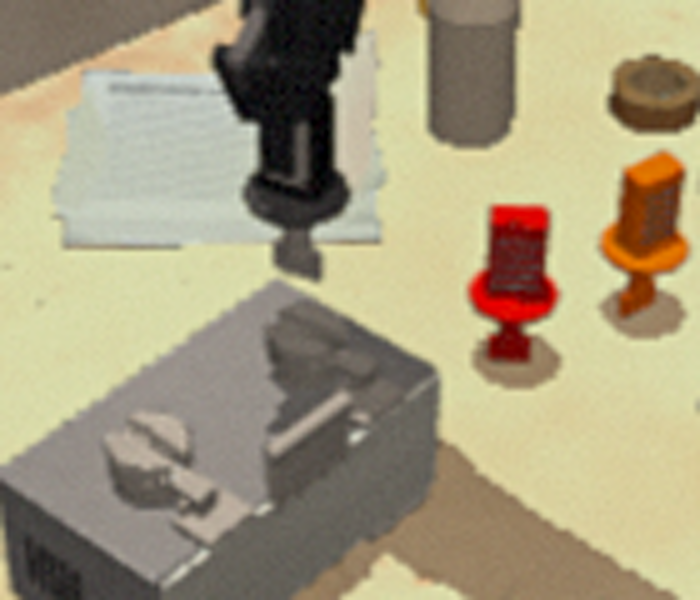

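The key tip shows at crop (300,275), i.e. full (310,155), just over the right head and within about 1 mm of the predicted position. Correcting and lowering to just above the slot.

Request:
apply_moves --rows '[0,0,0.005,-0.0035,0.0029,0,0,0,0,0,0,0,0.015,0,0,0,0,0,0,0.015,0,0,0,0,0,0,0,0,0,0,0,0,0,0,0]'

```text
time: 5.35
position: [0.6238, -0.0644, 0.3834]
orientation: [0.0, 0.979, 0.202, -0.001]
ft_force: [0.5, 0.6, -0.6]
finger_gap: 0.0215
grasp_force: 58.4
```

```bash
python3 - <<'E'
from h import *
to(.6246,-.0595,.3655,23.7)
E
```

```text
t5.35 pos [ 0.6238 -0.0644  0.3834] yaw 23.3 turn -0.4 deg -0.008 rad rv [-0.     0.003 -0.008] shift [ 0.0027 -0.0041  0.0179] F [ 0.5  0.6 -0.6] M [-0.02 -0.04 -0.04] gap 0.0215 grip 58 j [ 0.26  0.43 -0.31  1.66  0.15  1.07 -1.25]
```

Request:
apply_moves --rows '[0,0,0,0,0,0,0,0,0,0,0,0,0,0,0,0,0,0,0,0,0,0,0,0,0,0,0,0]'

```text
time: 5.68
position: [0.6246, -0.0625, 0.385]
orientation: [0.0, 0.979, 0.203, 0.001]
ft_force: [0.1, 0.2, -2.6]
finger_gap: 0.0213
grasp_force: 58.4
```

```bash
python3 - <<'E'
from h import *
to(.6246,-.0595,.3655,23.7)
E
```

```text
t5.68 pos [ 0.6246 -0.0625  0.385 ] yaw 23.4 turn -0.3 deg -0.005 rad rv [ 0.001 -0.001 -0.005] shift [ 0.0012 -0.0028  0.0195] F [ 0.1  0.2 -2.6] M [ 0.02  0.02 -0.  ] gap 0.0213 grip 58 j [ 0.26  0.43 -0.31  1.66  0.15  1.07 -1.25]
```

Request:
apply_moves --rows '[0,0,-0.005,0.001,-0.0026,0,0,0,0,0,0,0,0,0,0,0,0,0,0,0,0,0,0,0,0,0,0.005,0,0,0,0,0,0,0.005,0,0,0,0,0,0,0.005,0,0,0,0,0,0,0.004,0,0,0,0,0,0,0,0,0,0,0,0,0,0,0,0,0,0,0,0,0,0]'

```text
time: 6.52
position: [0.6244, -0.0598, 0.365]
orientation: [0.0, 0.979, 0.205, -0.0]
ft_force: [0.4, 0.3, -1.1]
finger_gap: 0.0217
grasp_force: 58.4
```

```bash
python3 - <<'E'
from h import *
to(.6246,-.0595,.3655,23.7)
E
```

```text
t6.52 pos [ 0.6244 -0.0598  0.365 ] yaw 23.7 turn 0.0 deg 0.000 rad rv [-0.  0.  0.] shift [ 0.0003 -0.0002 -0.0005] F [ 0.4  0.3 -1.1] M [-0.01 -0.01  0.01] gap 0.0217 grip 58 j [ 0.26  0.45 -0.31  1.68  0.15  1.04 -1.26]
```

Request:
apply_moves --rows '[0,0,-0.06,0,0,0,0,0,0,-0.1,0,0.0002,0,0,0,0,-0.1,0,0.0002,0,0,0,0,-0.1,0,0.0002,0,0,0,0,-0.1,0,0.0002,0,0,0,0,-0.1,0,0.0002,0,0,0,0,-0.1,0,0.0002,0,0,0,0,-0.1,0,0.0002,0,0,0,0,-0.1,0,0.0002,0,0,0,0,-0.1,0,0.0002,0,0,0,0,-0.1,0,0.0002,0,0,0,0,-0.05,0,0.0002,0,0,0,0,0,0,0,0,0,0,0,0,0,0,0,0,0,0,0,0,0,0]'

```text
$.rows: bad value
```

```bash
python3 - <<'E'
from h import *
to(.6264,-.0607,.3655,90)
E
```

```text
t6.52 pos [ 0.6244 -0.0598  0.365 ] yaw 23.7 turn -66.3 deg -1.157 rad rv [-0.     0.    -1.157] shift [-0.0009  0.002  -0.0005] F [ 0.4  0.3 -1.1] M [-0.01 -0.01  0.01] gap 0.0217 grip 58 j [ 0.26  0.45 -0.31  1.68  0.15  1.04 -1.26]
```

Request:
apply_moves --rows '[0,0,-0.06,0,0,0,0,0,0,-0.1,0,0.0002,0,0,0,0,-0.1,0,0.0002,0,0,0,0,-0.1,0,0.0002,0,0,0,0,-0.1,0,0.0002,0,0,0,0,-0.1,0,0.0002,0,0,0,0,-0.1,0,0.0002,0,0,0,0,-0.1,0,0.0002,0,0,0,0,-0.1,0,0.0002,0,0,0,0,-0.1,0,0.0002,0,0,0,0,-0.1,0,0.0002,0,0,0,0,-0.05,0,0,0,0,0,0,0,0,0,0,0,0,0,0,0,0,0,0,0,0,0,0,0,0,0]'

```text
time: 7.77
position: [0.6262, -0.0615, 0.3653]
orientation: [0.001, 0.724, 0.69, 0.0]
ft_force: [2.5, -2.0, -3.1]
finger_gap: 0.0215
grasp_force: 58.5
```

```bash
python3 - <<'E'
from h import *
to(.6264,-.0607,.3655,90)
E
```

```text
t7.77 pos [ 0.6262 -0.0615  0.3653] yaw 87.2 turn -2.8 deg -0.049 rad rv [ 0.001  0.001 -0.049] shift [ 0.0008  0.0002 -0.0002] F [ 2.5 -2.  -3.1] M [-0.58 -0.75 -0.02] gap 0.0215 grip 58 j [ 0.43  0.49 -0.55  1.67  0.29  1.07 -0.26]
```

Request:
apply_moves --rows '[0,0,-0.05,0,0,0,0,0,0,-0.05,0,0,0,0,0,0,0,0,0,0,0,0,0,0,0,0,0,0]'

```text
time: 8.1
position: [0.6263, -0.0613, 0.3653]
orientation: [0.001, 0.689, 0.725, 0.0]
ft_force: [3.3, -2.3, -3.3]
finger_gap: 0.0214
grasp_force: 58.5
```

```bash
python3 - <<'E'
from h import *
to(.6264,-.0607,.3655,95)
E
```

```text
t8.10 pos [ 0.6263 -0.0613  0.3653] yaw 92.9 turn -2.1 deg -0.036 rad rv [ 0.001  0.001 -0.036] shift [ 0.0006  0.0002 -0.0002] F [ 3.3 -2.3 -3.3] M [-0.72 -0.9  -0.06] gap 0.0214 grip 59 j [ 0.44  0.49 -0.58  1.67  0.3   1.07 -0.17]
```

Request:
apply_moves --rows '[0,0,-0.05,0,0,0,0,0,0,-0.05,0,0,0,0,0,0,0,0,0,0,0,0,0,0,0,0,0,0]'

```text
time: 8.43
position: [0.6263, -0.0613, 0.3653]
orientation: [0.001, 0.652, 0.758, 0.0]
ft_force: [5.0, -2.7, -4.4]
finger_gap: 0.0214
grasp_force: 60.5
```

```bash
python3 - <<'E'
from h import *
to(.6264,-.0607,.3655,95)
i=viewer.read_camera("scene")["image"][100:220,250:390]
cv2.imwrite("pics/r3.png",cv2.resize(i[:,:,::-1],None,fx=5,fy=5,interpolation=cv2.INTER_CUBIC))
E
```

```text
t8.43 pos [ 0.6263 -0.0613  0.3653] yaw 98.6 turn 3.6 deg 0.063 rad rv [0.002 0.001 0.063] shift [ 0.0006  0.0001 -0.0002] F [ 5.  -2.7 -4.4] M [-0.73 -1.33 -0.27] gap 0.0214 grip 60 j [ 0.46  0.5  -0.6   1.67  0.31  1.07 -0.08]
```

View pics/r3.png

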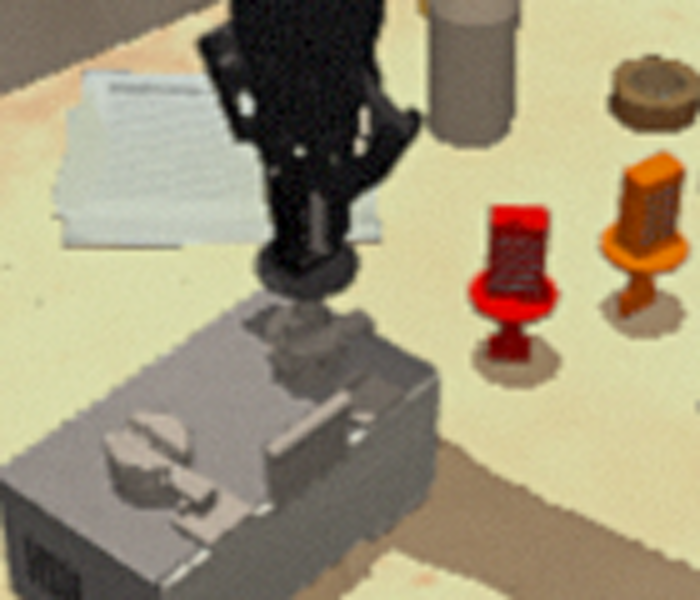

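At the stop: the picture shows the right tongue pointing outward, crop (350,325), and the torque is rising. I'll give a last nudge, relieve it, lift, and go to the left.

Request:
apply_moves --rows '[0,0,-0.04,0,0,0,0,0,0,0,0,0,0,0,0,0,0.1,0,0,0,0,0,0,0.06,0,0,0,0,0,0,0,0,0,0,0,0,0,0,0,0,-0.012,0,0,0,0,0,0,-0.012,0,0,0,0,0,0,-0.012,0,0,0,0,0,0,-0.014,0,0,0,0,0.0244,-0.002,0,0,0,0,0,0.0244,-0.002,0,0,0,0,0,0.0244,-0.002,0,0,0,0,0,0.0244,-0.002,0,0,0,0,0,0.0244,-0.002,0,0,0,0,0,0,0,0,0]'

```text
time: 9.73
position: [0.6099, 0.068, 0.417]
orientation: [-0.002, 0.692, 0.722, 0.002]
ft_force: [-0.2, 1.5, -2.3]
finger_gap: 0.0216
grasp_force: 59.6
```

Request:
apply_moves --rows '[0,0,-0.115,0,0,0,0,0,0,-0.115,0,0,0,0,0,0,-0.115,0,0,0,0,0,0,-0.115,0,0,0,0,0,0,-0.115,0,0,0,0,0,0,-0.115,0,0,0,0,0,0,-0.115,0,0,0,0,0,0,-0.115,0,0,0,0,0,0,-0.115,0,0,0,0,0,0,-0.115,0,0,0,0,0,0,-0.115,0,0,0,0,0,0,-0.115,0,0,0,0,0,0,-0.115,0,0,0,0,0,0,-0.115,0,0,0,0,0,0,0,0,0,0,0,0,0,0,0,0,0,0,0,0,0,0,0,0,0,0,0,0,0,0,0,0,0]'

```text
$.rows: bad value
```

```bash
python3 - <<'E'
from h import *
to(.6101,.0598,.365,188.8)
c=viewer.read_camera("top");s=viewer.read_camera("scene");o=bot.get_obs()
k=o["position"]+[-.002,0,-.245]
print(proj(s,k),proj(s,(.6081,.0595,.131)))
A=cv2.resize(s["image"][110:210,240:340],(500,500),interpolation=cv2.INTER_CUBIC)
cv2.imwrite("pics/l.png",A[:,:,::-1])
E
```

```text
t9.73 pos [0.6099 0.068  0.417 ] yaw 92.5 turn -96.3 deg -1.681 rad rv [ 0.004 -0.004 -1.681] shift [ 0.001  -0.0082  0.052 ] F [-0.2  1.5 -2.3] M [ 0.08  0.03 -0.01] gap 0.0216 grip 60 j [ 0.28  0.43 -0.63  1.65  0.26  1.15 -0.37]
[277.42128355 176.42295791] [279.64713304 188.02815933]
```

View pics/l.png

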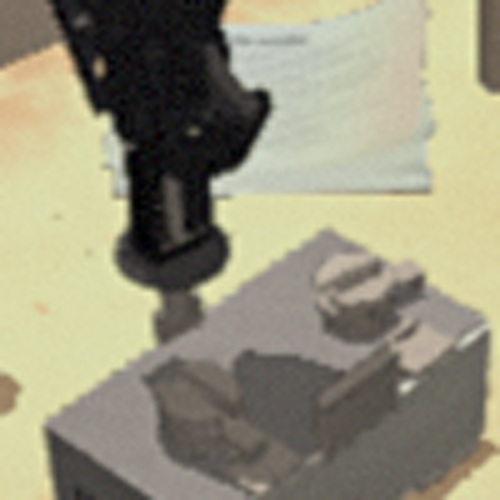

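Picture: the right screw now lies at its stop with its tongue outward (370,280). The key hangs beside the left head and still has to be turned; the turn call was refused for a miscount. Resending.

Request:
apply_moves --rows '[0,0,-0.12,0,0,0,0,0,0,-0.12,0,0,0,0,0,0,-0.12,0,0,0,0,0,0,-0.12,0,0,0,0,0,0,-0.12,0,0,0,0,0,0,-0.12,0,0,0,0,0,0,-0.12,0,0,0,0,0,0,-0.12,0,0,0,0,0,0,-0.12,0,0,0,0,0,0,-0.12,0,0,0,0,0,0,-0.12,0,0,0,0,0,0,-0.12,0,0,0,0,0,0,-0.12,0,0,0,0,0,0,-0.12,0,0,0,0,0,0,0,0,0,0,0,0,0,0,0,0,0,0,0]'

```text
$.rows: bad value
```

```bash
python3 - <<'E'
from h import *
to(.6101,.0598,.365,188.8)
E
```

```text
t9.83 pos [0.6112 0.0627 0.4163] yaw 92.1 turn -96.7 deg -1.688 rad rv [ 0.    -0.    -1.688] shift [ 0.0015 -0.0027  0.0513] F [-0.1 -0.1 -1.9] M [-0.02  0.01  0.01] gap 0.0215 grip 60 j [ 0.28  0.43 -0.62  1.64  0.27  1.15 -0.37]
```

Request:
apply_moves --rows '[0,0,-0.12,0,0,0,0,0,0,-0.12,0,0,0,0,0,0,-0.12,0,0,0,0,0,0,-0.12,0,0,0,0,0,0,-0.12,0,0,0,0,0,0,-0.12,0,0,0,0,0,0,-0.12,0,0,0,0,0,0,-0.12,0,0,0,0,0,0,-0.12,0,0,0,0,0,0,-0.12,0,0,0,0,0,0,-0.12,0,0,0,0,0,0,-0.12,0,0,0,0,0,0,-0.12,0,0,0,0,0,0,-0.12,0,0,0,0,0,0,0.0,0,0,0,0,0,0,0.0,0,0,0,0,0,0,0.0,0,0,0,0,0,0,0.0,0,0,0,0]'

```text
time: 11.33
position: [0.6119, 0.0603, 0.4154]
orientation: [-0.0, -0.07, 0.998, -0.0]
ft_force: [1.0, 0.5, -1.0]
finger_gap: 0.0216
grasp_force: 59.5
```

```bash
python3 - <<'E'
from h import *
to(.6101,.0598,.365,188.8)
E
```

```text
t11.33 pos [0.6119 0.0603 0.4154] yaw -172.0 turn -0.8 deg -0.014 rad rv [-0.001 -0.    -0.014] shift [ 0.0019 -0.0003  0.0504] F [ 1.   0.5 -1. ] M [-0.01  0.01  0.03] gap 0.0216 grip 59 j [ 0.52  0.55 -1.    1.63  0.48  1.23  1.13]
```

Request:
apply_moves --rows '[0,0,-0.014,0.0019,-0.0003,0.0,0,0,0,0.0,0,0,0.015,0,0,0,0.0,0,0,0.014,0,0,0,0.0,0,0,0,0,0,0,0.0,0,0,0,0,0,0,0.0,0,0,0.005,0,0,0,0.0,0,0,0.005,0,0,0,0.0,0,0,0.005,0,0,0,0.0,0,0,0.005,0,0,0,0.0,0,0,0,0,0,0,0.0,0,0,0,0,0,0,0.0,0,0,0,0]'

```text
time: 12.33
position: [0.6101, 0.0603, 0.3663]
orientation: [0.0, -0.078, 0.997, 0.0]
ft_force: [-0.8, 0.5, -2.0]
finger_gap: 0.0215
grasp_force: 59.4
```

```bash
python3 - <<'E'
from h import *
to(.6101,.0598,.365,188.8)
E
```

```text
t12.33 pos [0.6101 0.0603 0.3663] yaw -171.0 turn 0.2 deg 0.003 rad rv [0.    0.    0.003] shift [ 0.0001 -0.0004  0.0013] F [-0.8  0.5 -2. ] M [ 0.06  0.03 -0.08] gap 0.0215 grip 59 j [ 0.5   0.59 -0.97  1.69  0.53  1.15  1.11]
```

Request:
apply_moves --rows '[0,0,0.05,0,0,0.001,0,0,0,0.1,0,-0.0002,0,0,0,0,0.1,0,-0.0002,0,0,0,0,0.1,0,-0.0002,0,0,0,0,0.1,0,-0.0002,0,0,0,0,0.1,0,-0.0002,0,0,0,0,0.1,0,-0.0002,0,0,0,0,0.1,0,-0.0002,0,0,0,0,0.1,0,-0.0002,0,0,0,0,0.1,0,-0.0002,0,0,0,0,0.1,0,-0.0002,0,0,0,0,0.1,0,-0.0002,0,0,0,0,0.1,0,-0.0002,0,0,0,0,0.1,0,-0.0002,0,0,0,0,0.1,0,0.0,0,0,0,0,0.05,0,0.0,0,0,0,0,0.0,0,0.0,0,0,0,0,0.0,0,0.0,0,0,0,0,0.0,0,0.0,0,0]'

```text
time: 13.92
position: [0.6092, 0.0582, 0.3655]
orientation: [0.0, 0.622, 0.783, 0.001]
ft_force: [1.6, 0.7, -2.8]
finger_gap: 0.0217
grasp_force: 59.1
```

```bash
python3 - <<'E'
from h import *
to(.6087,.0576,.365,103)
E
```

```text
t13.92 pos [0.6092 0.0582 0.3655] yaw 103.1 turn 0.1 deg 0.001 rad rv [ 0.001 -0.     0.001] shift [-0.0005 -0.0006  0.0005] F [ 1.6  0.7 -2.8] M [ 0.08 -0.51  0.07] gap 0.0217 grip 59 j [ 0.29  0.48 -0.62  1.71  0.31  1.06 -0.2 ]
```

Request:
apply_moves --rows '[0,0,0.05,0,0,0,0,0,0,0.05,0,0,0,0,0,0,0.04,0,0,0,0,0,0,0.0,0,0,0,0,0,0,0.0,0,0,0,0]'

```text
time: 14.33
position: [0.609, 0.0585, 0.3654]
orientation: [0.0, 0.674, 0.739, 0.0]
ft_force: [1.1, -0.0, -3.0]
finger_gap: 0.0212
grasp_force: 60.0
```

```bash
python3 - <<'E'
from h import *
to(.6087,.0576,.365,103)
E
```

```text
t14.33 pos [0.609  0.0585 0.3654] yaw 95.2 turn -7.8 deg -0.135 rad rv [ 0.001  0.    -0.135] shift [-0.0008 -0.0005  0.0004] F [ 1.1 -0.  -3. ] M [ 0.06 -0.56  1.1 ] gap 0.0212 grip 60 j [ 0.27  0.47 -0.59  1.71  0.29  1.05 -0.33]
```

Request:
apply_moves --rows '[0,0,-0.1,0,0,0,0,0,0,-0.1,0,0,0,0,0,0,0.0,0,0,0,0,0,0,0.0,0,0,-0.015,0,0,0,0.0,0,0,-0.015,0,0,0,0.0,0,0,-0.015,0,0,0,0.0,0,0,-0.015,0,0,0,0.0,0,0,0,0,0,0,0.0,0,0,0,0]'

```text
time: 15.08
position: [0.6088, 0.058, 0.4257]
orientation: [0.0, 0.6, 0.8, 0.0]
ft_force: [0.4, -0.3, -2.0]
finger_gap: 0.0211
grasp_force: 60.3
```

```bash
python3 - <<'E'
from h import *
np.set_printoptions(precision=4,suppress=True)
for n,z0 in(("top",.06),("scene",.06)):
    c=viewer.read_camera(n);g=cv2.cvtColor(c["image"],cv2.COLOR_RGB2GRAY)
    u,v=proj(c,(.501,-.344,.06)).round().astype(int)
    roi=g[v-9:v+10,u-10:u+11];print(n,u,v);print(roi[::2] if 0 else roi)
    m=((roi<120)*255).astype(np.uint8)
    nn,lab,st,ce=cv2.connectedComponentsWithStats(m)
    for i in range(1,nn):
        if st[i,4]>15:print(st[i],ray(c,(ce[i][0]+u-10,ce[i][1]+v-9),.06))
K=lambda p,z:ray(viewer.read_camera("top"),up(p,6.5,(410,190)),z)
print("deck",K((244,181.5),.06))
to(.5017,-.3459,.42,105)
E
```

```text
top 447 217
[[201 199 199 200 200 199 200 201 202 202 200 201 202 201 199 200 200 199
  199 199 199]
 [200 201 200 200 201 200 201 201 198 197 199 199 199 200 200 200 199 199
  200 200 199]
 [199 200 199 199 201 200 199 184 176 170 169 177 182 191 199 201 200 200
  200 199 198]
 [199 199 200 200 200 192 179 151 147 131 112 121 136 163 189 191 199 201
  200 199 200]
 [200 199 202 200 189 170 144 140 147 150 144 132 101 107 153 161 188 201
  201 199 200]
 [200 201 201 194 181 170 169 169 173 158 148 153 145 118  88 152 188 198
  200 200 199]
 [200 200 199 185 192 202 205 205 209 169 141 144 150 145 103  99 166 192
  200 200 201]
 [199 201 196 184 193 200 200 200 203 180 169 152 144 150 139  84 142 183
  198 202 198]
 [198 199 195 187 194 199 199 200 201 203 207 187 158 152 158 107 106 161
  194 201 199]
 [200 200 188 184 194 199 198 199 198 200 202 207 174 149 156 115 111 162
  196 202 198]
 [200 199 193 184 195 200 200 200 198 200 200 205 173 150 157 113 121 167
  197 201 200]
 [200 199 199 185 194 202 199 200 200 199 200 205 171 143 150 104 132 176
  197 201 199]
 [199 200 200 184 18
[... 1957 characters left out ...]
2 116 151 187 202 212 215 217 212 214 214 212 211 214 212 211 212 213
  211 218 211]
 [101  93  94 113 151 186 207 212 216 212 210 210 210 209 212 213 210 212
  216 211 174]
 [102  94 101  96  99 118 155 186 202 206 215 212 214 212 215 211 212 212
  208 172 121]
 [ 99 105 100 100  96  96  97 111 141 178 199 208 212 217 217 212 213 211
  173 120  92]]
[ 5  7 11  6 54] [ 0.5005 -0.343   0.06  ]
[ 0 15  8  4 20] [ 0.4917 -0.3     0.06  ]
deck [ 0.4997 -0.344   0.06  ]
t15.23 pos [0.6086 0.0577 0.4239] yaw 106.4 turn 1.4 deg 0.024 rad rv [-0.002 -0.     0.024] shift [-0.3622 -0.2077  0.0039] F [-0.3 -0.6 -1.4] M [ 0.02  0.02 -0.01] gap 0.0213 grip 60 j [ 0.32  0.43 -0.66  1.64  0.28  1.17 -0.12]
```

Request:
apply_moves --rows '[0,0,0.024,0,0,0,0,0,0,0.0,-0.0258,-0.0149,0,0,0,0,0.0,-0.0258,-0.0149,0,0,0,0,0.0,-0.0258,-0.0149,0,0,0,0,0.0,-0.0258,-0.0149,0,0,0,0,0.0,-0.0258,-0.0149,0,0,0,0,0.0,-0.0258,-0.0149,0,0,0,0,0.0,-0.0258,-0.0149,0,0,0,0,0.0,-0.0258,-0.0149,0,0,0,0,0.0,-0.0258,-0.0149,0,0,0,0,0.0,-0.0258,-0.0149,0,0,0,0,0.0,-0.0258,-0.0149,0,0,0,0,0.0,-0.0258,-0.0149,0,0,0,0,0.0,-0.0258,-0.0149,0,0,0,0,0.0,-0.0258,-0.0149,0,0,0,0,0.0,0,0,0.03,0,0,0,0.0,0,0,0.03,0,0,0,0.0,0,0,0,0,0,0,0.0,0,0,0,0,0,0,0.0,0,0,0,0]'

```text
time: 16.9
position: [0.5022, -0.3446, 0.3663]
orientation: [0.001, 0.608, 0.794, 0.0]
ft_force: [-0.2, -0.1, -1.2]
finger_gap: 0.0211
grasp_force: 60.1
```

```bash
python3 - <<'E'
from h import *
to(.5009,-.3454,.256,105)
E
```

```text
t16.90 pos [ 0.5022 -0.3446  0.3663] yaw 105.1 turn 0.1 deg 0.002 rad rv [0.001 0.001 0.002] shift [-0.0004 -0.0014  0.1103] F [-0.2 -0.1 -1.2] M [ 0.06 -0.02 -0.  ] gap 0.0211 grip 60 j [ 0.92  0.45 -0.52  1.72  0.25  1.04  0.58]
```

Request:
apply_moves --rows '[0,0,0.0,-0.0004,-0.0012,0.02,0,0,0,0.0,0,0,0.02,0,0,0,0.0,0,0,0.01,0,0,0,0.0,0,0,0.01,0,0,0,0.0,0,0,0.01,0,0,0,0.0,0,0,0.01,0,0,0,0.0,0,0,0.01,0,0,0,0.0,0,0,0,0,0,0,0.0,0,0,0,0]'

```text
time: 17.65
position: [0.5003, -0.3456, 0.2747]
orientation: [-0.0, 0.608, 0.794, -0.0]
ft_force: [-0.2, -0.7, -1.3]
finger_gap: 0.0212
grasp_force: 60.3
```

```bash
python3 - <<'E'
from h import *
to(.5009,-.3454,.256,105)
E
```

```text
t17.65 pos [ 0.5003 -0.3456  0.2747] yaw 105.1 turn 0.1 deg 0.001 rad rv [-0.001 -0.001  0.001] shift [0.0001 0.0006 0.0187] F [-0.2 -0.7 -1.3] M [-0.03 -0.03 -0.02] gap 0.0212 grip 60 j [ 0.89  0.55 -0.48  1.8   0.32  0.87  0.52]
```

Request:
apply_moves --rows '[0,0,0.0,0,0,0.009,0,0,0,0.0,0,0,0.009,0,0,0,0.0,0,0,0,0,0,0,0.0,0,0,0,0,0,0,0.0,0,0,0,1,0,0,0.0,0,0,0,1,0,0,0.0,0,0,0,1,0,0,0.0,0,0,0,1,0,0,0.0,0,0,0,1,0,0,0.0,0,0,0,1,0,0,0.0,0,0,-0.01,1,0,0,0.0,0,0,-0.02,1,0,0,0.0,0,0,-0.03,1,0,0,0.0,0,0,-0.03,1,0,0,0.0,0,0,-0.03,1,0,0,0.0,0,0,-0.03,1,0,0,0.0,0,0,0,1,0,0,0.0,0,0,0,1]'

```text
time: 19.15
position: [0.5008, -0.3455, 0.4101]
orientation: [0.003, 0.608, 0.794, 0.0]
ft_force: [0.7, 0.2, 0.1]
finger_gap: 0.0853
grasp_force: 0.0
```

```bash
python3 - <<'E'
from h import *
to(.6,0,.40,98.8)
for n in("top","scene"):
    c=viewer.read_camera(n);im=c["image"]
    u,v=proj(c,(.5004,-.3435,.09)).round().astype(int);r=im[v-25:v+25,u-25:u+25]
    m=((r.max(2)<60)*255).astype(np.uint8);nn,lab,st,ce=cv2.connectedComponentsWithStats(m)
    print(n,(u,v),[(st[i].tolist(),(ce[i]+[u-25,v-25]).round(1).tolist()) for i in range(1,nn) if st[i,4]>10], "exp handle mid",proj(c,(.5004,-.3435,.095)).round(1),"top",proj(c,(.5004,-.3435,.124)).round(1))
E
```

```text
t19.15 pos [ 0.5008 -0.3455  0.4101] yaw 105.1 turn 6.3 deg 0.110 rad rv [0.003 0.004 0.11 ] shift [0.3262 0.1509 0.0101] F [0.7 0.2 0.1] M [ 0.03 -0.03 -0.06] gap 0.0853 grip 0 j [ 0.93  0.41 -0.53  1.67  0.23  1.12  0.6 ]
top (np.int64(450), np.int64(216)) [([44, 0, 6, 17, 49], [472.8, 197.1]), ([16, 17, 20, 19, 207], [450.5, 216.1]), ([42, 28, 8, 11, 50], [470.9, 224.5])] exp handle mid [450.6 215.7] top [453.9 214.4]
scene (np.int64(414), np.int64(157)) [([18, 13, 15, 25, 228], [414.3, 157.9]), ([40, 16, 10, 25, 114], [433.9, 161.6])] exp handle mid [414.  156.1] top [415.7 148.1]
```

The key is back in its stand: the dark handle blobs at top (450.5,216.1) and scene (414.3,157.9) match the expected positions. Next, shut the fingers and go behind the tab.

Request:
apply_moves --rows '[0,0,0.11,0,0,0,0,0,0,0.0,0.027,0.0131,0,0,0,0,0.0,0.027,0.0131,0,0,0,0,0.0,0.027,0.0131,0,0,0,0,0.0,0.027,0.0131,0,0,0,0,0.0,0.027,0.0131,0,0,0,0,0.0,0.027,0.0131,0,0,0,0,0.0,0.027,0.0131,0,0,0,0,0.0,0.027,0.0131,0,0,0,0,0.0,0.027,0.0131,0,0,0,0,0.0,0.027,0.0131,0,0,0,0,0.0,0.027,0.0131,0,0,0,0,0.0,0.027,0.0131,0,0,0,0,0.0,0,0,0.02,0,0,0,0.0,0,0,0.02,0,0,0,0.0,0,0,0,0,0,0,0.0,0,0,0,0,0,0,0.0,0,0,0,0,0,0,0.0,0,0,0,0]' --newtons 30

```text
time: 20.83
position: [0.6066, -0.0019, 0.3681]
orientation: [0.001, 0.651, 0.759, 0.0]
ft_force: [-0.3, 0.3, -0.7]
finger_gap: 0.0
grasp_force: 0.0
```

```bash
python3 - <<'E'
from h import *
to(.6069,-.0012,.288,98.8)
E
```

```text
t20.83 pos [ 0.6066 -0.0019  0.3681] yaw 98.7 turn -0.1 deg -0.001 rad rv [ 0.001  0.    -0.001] shift [0.0006 0.0004 0.0801] F [-0.3  0.3 -0.7] M [ 0.01 -0.02  0.02] gap 0.0000 grip 0 j [ 0.37  0.46 -0.6   1.72  0.29  1.05 -0.17]
```

Request:
apply_moves --rows '[0,0,0.0,0,0,0.025,0,0,0,0.0,0,0,0.025,0,0,0,0.0,0,0,0.02,0,0,0,0.0,0,0,0.007,0,0,0,0.0,0,0,0,0,0,0,0.0,0,0,0,0,0,0,0.0,0,-0.0133,0,0,0,0,0.0,0,-0.0133,0,0,0,0,0.0,0,-0.0135,0.0014,0,0,0,0.0,0,-0.0135,0.0014,0,0,0,0.0,0,-0.0127,0.0048,0,0,0,0.0,0,-0.0127,0.0048,0,0,0,0.0,0,0,0,0,0,0,0.0,0,0,0,0]'

```text
time: 22.0
position: [0.5288, -0.0135, 0.2794]
orientation: [0.001, 0.651, 0.759, 0.001]
ft_force: [0.0, 0.1, -0.1]
finger_gap: -0.0001
grasp_force: 0.0
```

```bash
python3 - <<'E'
from h import *
to(.5624-.0344*.988,-.0081-.0344*.153,.2786,98.8)
c=viewer.read_camera("scene")["image"][110:260,230:390]
cv2.imwrite("pics/f.png",cv2.resize(c[:,:,::-1],None,fx=4,fy=4,interpolation=cv2.INTER_CUBIC))
E
```

```text
t22.00 pos [ 0.5288 -0.0135  0.2794] yaw 98.8 turn -0.0 deg -0.001 rad rv [ 0.003  0.001 -0.001] shift [ 0.0002 -0.0004  0.0008] F [ 0.   0.1 -0.1] M [0.01 0.07 0.04] gap -0.0001 grip 0 j [ 0.4   0.45 -0.58  1.98  0.34  0.81 -0.21]
```

Request:
apply_moves --rows '[0,0,0.0,0,-0.011,0.008,0,0,0,0.0,0,-0.011,0.008,0,0,0,0.0,0,-0.0086,0.0106,0,0,0,0.0,0,-0.0086,0.0106,0,0,0,0.0,0,-0.0056,0.0124,0,0,0,0.0,0,-0.0056,0.0124,0]'

```text
time: 22.55
position: [0.4797, -0.0211, 0.2163]
orientation: [0.001, 0.651, 0.759, 0.001]
ft_force: [-0.3, -0.0, -0.3]
finger_gap: -0.0003
grasp_force: 0.0
```

Request:
apply_moves --rows '[0,0,0.0,0,-0.002,0.008,0,0,0,0.0,0,-0.002,0.006,0,0,0,0.0,0,0,0,0,0,0,0.0,0,0,0,0]'

```text
time: 22.88
position: [0.4753, -0.0216, 0.2021]
orientation: [0.0, 0.651, 0.759, 0.0]
ft_force: [-0.5, -0.0, 0.2]
finger_gap: 0.0002
grasp_force: 0.0
```

```bash
python3 - <<'E'
from h import *
to(.5624-.0885*.988,-.0081-.0885*.153,.1973,98.8)
E
```

```text
t22.88 pos [ 0.4753 -0.0216  0.2021] yaw 98.8 turn -0.0 deg -0.000 rad rv [ 0.001 -0.    -0.   ] shift [ 0.     -0.0003  0.0048] F [-0.5 -0.   0.2] M [ 0.02 -0.04  0.01] gap 0.0002 grip 0 j [ 0.37  0.5  -0.52  2.14  0.43  0.6  -0.3 ]
```

Request:
apply_moves --rows '[0,0,0.0,0,0,0.005,0,0,0,0.0,0,0,0.003,0,0,0,0.0,0,0,0.002,0,0,0,0.0,0,0,0,0,0,0,0.0,0,0,0,0]'

```text
time: 23.3
position: [0.4758, -0.021, 0.1962]
orientation: [0.002, 0.651, 0.759, -0.0]
ft_force: [-11.5, -1.1, 44.9]
finger_gap: -0.0005
grasp_force: 21.9
```

```bash
python3 - <<'E'
from h import *
to(.5624-.0885*.988,-.0081-.0885*.153,.1973,98.8)
s=viewer.read_camera("scene")
for n,t in(("shut",0),("open",1.5)):
    for y in(-.03,.03):
        X=np.array([.5624,-.0081])+np.array([.988,.153])*(-.123*np.sin(t))+np.array([-.153,.988])*y
        print(n,proj(s,(*X,.014+.123*np.cos(t))).round(1))
c=s["image"][110:260,230:390]
cv2.imwrite("pics/f.png",cv2.resize(c[:,:,::-1],None,fx=4,fy=4,interpolation=cv2.INTER_CUBIC))
E
```

```text
t23.30 pos [ 0.4758 -0.021   0.1962] yaw 98.8 turn -0.0 deg -0.000 rad rv [ 0.003  0.004 -0.   ] shift [-0.0006 -0.0009 -0.0011] F [-11.5  -1.1  44.9] M [-0.2   2.52  0.04] gap -0.0005 grip 22 j [ 0.36  0.51 -0.5   2.15  0.45  0.58 -0.32]
shut [319.3 178.3]
shut [303.7 190.2]
open [353.9 231. ]
open [339.7 244.2]
```

View pics/f.png

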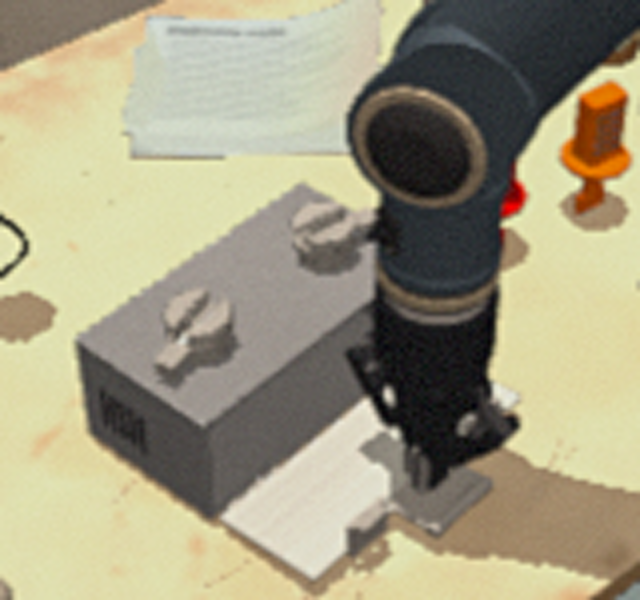

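The picture shows the flap lying down at its stop: plate around (310,500), tab at (450,500), contact force about 45 N. Both tongues point outward, at (175,355) and (360,225). Retreating upward, then a numeric check.

Request:
apply_moves --rows '[0,0,0.0,0,0,-0.01,0,0,0,0.0,0,0,-0.02,0,0,0,0.0,0,0,-0.03,0,0,0,0.0,0,0,-0.03,0,0,0,0.0,0,0,-0.03,0,0,0,0.0,-0.03,0,-0.03,0,0,0,0.0,-0.03,0,-0.03,0,0,0,0.0,-0.03,0,0,0,0,0,0.0,-0.03,0,0,0,0,0,0.0,-0.03,0,0,0,0,0,0.0,-0.03,0,0,0,0,0,0.0,0,0,0,0,0,0,0.0,0,0,0,0]'

```text
time: 24.43
position: [0.5017, -0.2007, 0.3706]
orientation: [0.0, 0.653, 0.758, 0.0]
ft_force: [-0.2, 1.3, 0.7]
finger_gap: -0.0
grasp_force: 0.0
```

```bash
python3 - <<'E'
from h import *
to(.5,-.2,.35,98.8)
ex=np.array([.988,.153]);ey=np.array([-.153,.988])
c=viewer.read_camera("top");g=cv2.cvtColor(c["image"],cv2.COLOR_RGB2GRAY).astype(float)
for n,H,sg in(("L",(.6081,.0595),-1),("R",(.6264,-.0587),1)):
    out=[]
    for a in np.arange(0.9,1.75,.1):   # brightness along the tongue ray, r 28..40 mm, z ~ .115
        d=-ex*np.cos(a)-sg*ey*np.sin(a)
        q=[proj(c,(*(np.array(H)+d*r),.115)) for r in(.028,.032,.036,.040)]
        out.append((round(a,2),round(float(np.mean([cv2.getRectSubPix(g.astype(np.float32),(1,1),tuple(map(float,p)))[0,0] for p in q])))))
    print(n,out)
# flap tab bead: bright steel near the expected open position, both edges
s=viewer.read_camera("scene")
r0=cv2.imread("pics/scene0.png");d=cv2.absdiff(s["image"][:,:,::-1],r0).max(2)
m=((d>40)*255).astype(np.uint8);nn,l,st,ce=cv2.connectedComponentsWithStats(m)
print([(st[i].tolist()) for i in range(1,nn) if st[i,4]>25])
E
```

```text
t24.43 pos [ 0.5017 -0.2007  0.3706] yaw 98.5 turn -0.3 deg -0.005 rad rv [ 0.     0.    -0.005] shift [ 0.001  -0.0016  0.0206] F [-0.2  1.3  0.7] M [ 0.    0.   -0.02] gap -0.0000 grip 0 j [ 0.76  0.34 -0.57  1.87  0.22  0.99  0.25]
L [(np.float64(0.9), 155), (np.float64(1.0), 143), (np.float64(1.1), 115), (np.float64(1.2), 129), (np.float64(1.3), 184), (np.float64(1.4), 182), (np.float64(1.5), 181), (np.float64(1.6), 175), (np.float64(1.7), 159)]
R [(np.float64(0.9), 152), (np.float64(1.0), 132), (np.float64(1.1), 104), (np.float64(1.2), 151), (np.float64(1.3), 181), (np.float64(1.4), 179), (np.float64(1.5), 181), (np.float64(1.6), 171), (np.float64(1.7), 156)]
[[373, 0, 182, 86, 5857], [540, 0, 82, 186, 5855], [608, 63, 15, 6, 36], [364, 82, 47, 67, 1696], [582, 116, 7, 12, 29], [622, 128, 18, 49, 426], [407, 145, 16, 21, 107], [317, 164, 8, 10, 34], [285, 175, 75, 84, 1262], [607, 179, 33, 50, 921], [303, 181, 23, 17, 124], [272, 187, 7, 13, 47], [366, 186, 68, 45, 1087], [284, 193, 6, 6, 26], [269, 201, 9, 6, 28], [513, 234, 11, 17, 64], [508, 252, 58, 36, 522], [581, 258, 17, 9, 48], [577, 263, 20, 20, 163], [498, 268, 13, 20, 139], [475, 275, 24, 66, 538], [567, 277, 12, 17, 67], [511, 287, 13, 20, 57], [466, 288, 15, 40, 245], [562, 293, 11, 12, 45], [556, 306, 7, 42, 98], [546, 309, 12, 30, 43], [564, 319, 10, 27, 42], [484, 346, 18, 11, 30], [547, 351, 22, 19, 100], [530, 368, 16, 12, 105], [467, 377, 13, 11, 27]]
```

```bash
python3 -c "
from cell import bot
print(bot.job_done())"
```

```text
the job is handed in; nothing more can be done
None
```

I turned both screws to their stops with the key, put the key back standing in its stand, then pulled the flap down to its stop; I handed the job in at about 24.5 s, without touching the bottle, tape roll or timer.

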